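# Tip an angle bracket onto its long leg and lock it in the bench jig

### The arm

A 6-joint arm with a two-finger parallel gripper is mounted at the origin on the work surface. World frame = base frame: x ahead of the robot, y to its left, z up, the work surface at z = 0. Lengths are in mm, angles in rad, forces in N, time in s.
With the tool pointing down it reaches from about 350 to 775 mm from the base axis. Payload 7.3 kg.
Tool frame: the origin (TCP) lies at the very end of the fingers, on their centre line; the grasp point (between the pads) lies 19 mm behind it; z points along the fingers, y is the line along which they close (so a half turn about z gives the same grasp; the last joint's range is limited). The gripper opens to 92 mm and grips with 3 to 60 N. Pads are 19 mm wide; open, the fingers measure 130 mm over their backs; the gripper's body (75 mm by 190 mm) begins 47 mm behind the grasp point.
Start: joints at [-1.44, 0.342, 1.524, -0, 1.275, -0.146], TCP at [143.493, -505.029, 226.741] pointing down, gripper open.
Joint ranges: [-2.53, 2.53], [-0.77, 2.02], [0.04, 2.7], [-1, 4.14], [0.28, 2.66], [-3.11, 3.11]. Speed limits (rad/s): [2.57, 2.57, 3.14, 3.14, 3.14, 3.14].

### API

Orientations are given as [roll, pitch, yaw] about the fixed x, y, z axes, in that order (R = Rz(yaw) Ry(pitch) Rx(roll)).
In Python, from plant import bot gives the robot as it stands.
- The arm moves only by the tool jog_arm, never from a script. Its argument "targets" is a list of rows, each an object with "xyz": the shift along the tool's x, y, z as a fraction of full scale, a list of three; "spin": the turn about the tool's z as a fraction of full scale. In form: [{"xyz": [x, y, z], "spin": spin}, ...]. A call has exactly 10 rows; each row shifts and turns the commanded pose from where the row before left it, along the tool's axes as they then stand; what a row does not reach is not made up. Full scale, the value 1, is 80 mm for a shift and 0.1 rad for a turn. A row lasts 1/8 s, in which the tool goes at most 62.5 mm and 10.7 degrees, less where a joint would pass 70% of its speed; a pose out of reach is approached as far as the arm can. A call with a number of a shift or a turn outside -1 to 1 is refused whole. A call with a gripper value outside its range is refused whole. "gripper" is the opening in per cent of the stroke, from 0 (shut) to 100 (fully open), set as the call begins (left out, the last holds). The fingers move at their own pace and stop on an object; the grip force is fixed at half the most. Time passes only in rows, so rows that do not move let the fingers close, or fill a call up. It gives the time, the measured TCP pose, the force, the opening and the grip force at its end, in the units of the state.
- bot.get_obs(): the state, without advancing time (a new reading comes with each control period).
- bot.capture(name): name is "side" or "top"; returns the picture (384x512x3 uint8, blue, green, red); there is no depth.
- bot.get_calibration(name): a dict with "vfov" (degrees; the focal length in pixels is half the picture's height over the tangent of half this angle, whatever the lens; pixels are square), "cx", "cy" (the principal point, pixels), "eye" and "rotation" of the camera in the world. Camera axes: x right, y down, z forward; pixel columns grow to the right and rows downward; lengths in mm; the calibration is good to about 2 mm. A picture is of the moment at which its call begins. get_calibration takes no time and is no camera call.
- bot.close_job(): hands the job in; it is judged then, once.
The state is a dict: "time": time; "joint_positions": joint angles; "dq": joint speeds; "tau": joint torques, N m; "tool_pos": TCP position; "tcp_rot": TCP orientation; "contact_force": force on the tool from outside, world axes, zero at the start; "moment": the same for the moment, N m; "grip_width": finger opening in mm; "finger_force": force on a finger pad.
Only numpy, scipy, OpenCV 4.12 (cv2) and the standard library are available. Lean on these libraries where they do the work, as an engineer would, in place of code of your own. Each camera call takes 0.05 s, during which the arm holds its last target. There are 200 camera calls.

### The job

First slide the jig's lock bar fully open, then tip the aluminium angle bracket over about its corner so that it comes off its short foot and lies on its long leg. Slide it, long leg first, into the jig's pocket until it is fully home against the end stop, then slide the lock bar fully shut behind it. Keep the bracket on the bench throughout (tip and slide it, do not lift it), and leave the other things alone.

Things in the scene. Friction and masses are not known exactly. Their poses are not given: they have to be found in the camera images.
- bracket: L-shaped aluminium angle bracket, 60 mm wide (y), 8 mm thick, about 0.23 kg. Origin: middle of the outer corner edge. +x runs along the outside of the short foot (70 mm), +z along the outside of the long leg (110 mm); both legs lie on the +x, +z side. It starts on the bench on its foot, long leg upright, beyond the pocket's mouth, foot pointing away from the pocket (turned up to 0.3 rad).
- toe (a point): middle of the outer end edge of the long leg, 110 mm from the corner along the bracket's +z; axes as the bracket. Pushed near the top from the foot's side, the leg pivots on the corner and falls by itself once leaned about 25 degrees. Tipped, the bracket lies on the long leg: +z level, pointing to the pocket; +x up, foot upright, 70 mm high.
- jig: grey jig fixed to the bench: a pocket for the tipped bracket, its floor the bench. Origin: at bench level, middle of the end stop's inner face; +x points out of the mouth, z up. End stop 30 mm high. Side rails 20 mm high, inner faces 68 mm apart (y = -34, +34 mm) to x = 60 mm, then flared outward to x = 90 mm. Bar's guide block: x 103 to 145, y 83 to 113 mm, 28 mm high.
- mouth (a point): point at bench level where the corner of the bracket comes when it is fully home, 110 mm from the end stop along the jig's +x; axes as the jig. The home bracket has its toe at the end stop, its +z along the jig's -x and its y along the jig's y.
- lockbar (a joint): steel lock bar sliding across the mouth along the jig's y, about 1.2 N of friction, stays where left. 0 m = fully shut (stop), 0.12 m = fully open (stop), opening towards the jig's +y. Starts within 10 mm of shut. Bar at jig x 118 to 130 mm, 3 to 21 mm above the bench; spans y -69 to +128 mm shut, +51 to +248 mm open; shut, it leaves 8 mm behind the home bracket.
- pin (a point): upright black round pin that moves the lock bar: 18 mm in diameter, top 65 mm above the bench, this point on its axis 45 mm above the bench. It stands on a tab (18 mm wide, top 17 mm above the bench) on the bar's outer side, at jig x = 158 mm; y = -60 mm when shut, +60 mm when fully open.
- meter: bystander: yellow handheld meter lying flat, 150 x 75 x 36 mm, origin under its middle
- driver: bystander: screwdriver lying on the bench
- module: bystander: white controller module, 90 x 54 x 50 mm, origin under its middle
- jar: bystander: clear screw-top jar, 64 mm in diameter, 75 mm high, origin under its middle
Not all that is in view belongs to the job. Leave any black or blue look-alike of the bracket alone.

How it is judged:
By the outcome, as a careful person would: the job done as asked, in the order asked, and still so for the second after the job is handed in, with the robot touching nothing.
It also fails if it takes over 70 s, if anything falls off the work surface, if the arm or the gripper's body presses on something with over 40 N, if the wrist force passes 120 N, or if a joint passes its speed limit or range.

## Working session

There is one attempt and no reset: what is moved stays moved. The work goes in short steps, Python scripts to look and compute and a tool call to move; the robot and the scene stay as the last step left them, time stands still between calls to the robot, and variables do not carry over. Pictures are saved under pics/ and viewed, at most 10 in all, crops included, and the job is handed in when it is done.

Besides the shell and the picture viewer there is one more tool, called after ">>>" by a JSON object that holds its "method" and its "body". jog_arm: Moves the arm, as the interface text tells. Shift numbers are shares of 80 mm and turn numbers shares of 0.1 rad, none past 1 either way. Its arguments: {"type":"object","properties":{"targets":{"type":"array","items":{"type":"object","properties":{"xyz":{"type":"array","items":{"type":"number"}},"spin":{"type":"number"}}}},"gripper":{"type":"number"}},"required":["targets"]}

```bash
mkdir -p pics; ls; python3 - <<'E'
from plant import bot
import cv2
for n in("side","top"):
    cv2.imwrite(f"pics/{n}0.png",bot.capture(n)); print(n,bot.get_calibration(n))
o=bot.get_obs(); print(o["tool_pos"],o["tcp_rot"],o["grip_width"])
E
```

```text
pics
side {'vfov': 51.53388346485926, 'cx': 252.20912417166065, 'cy': 196.38001769228083, 'eye': array([  462.25962762, -1116.06219759,   996.03659258]), 'rotation': array([-2.24917075,  0.01463071, -0.10575727])}
top {'vfov': 48.92694319962349, 'cx': 261.6930963119602, 'cy': 195.873583229613, 'eye': array([ 348.80719204,  -41.74608869, 1374.17017852]), 'rotation': array([-2.95438083, -0.00823955, -1.54341299])}
[ 143.45478911 -504.65990735  226.12679264] [-3.14028728e+00 -1.91283069e-04  2.76818317e-01] 91.73951482179392
```

View pics/side0.png

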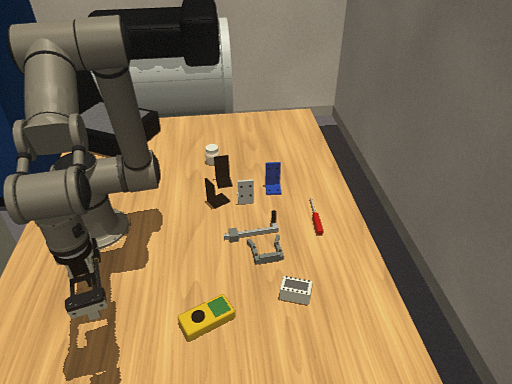

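View pics/top0.png

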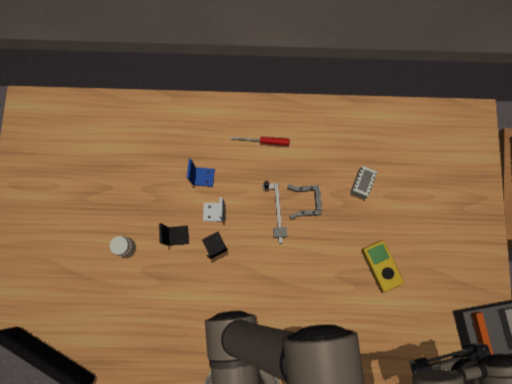

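```bash
cat > h.py <<'E'
import numpy as np,cv2
from plant import bot
from scipy.spatial.transform import Rotation as Ro
def cam(n):
    c=bot.get_calibration(n); R=Ro.from_euler('xyz',c["rotation"]).as_matrix()
    return c,R,192/np.tan(np.radians(c["vfov"]/2))
def proj(n,P):
    c,R,f=cam(n); p=(np.atleast_2d(P)-c["eye"])@R
    return p[:,:2]/p[:,2:]*f+[c["cx"],c["cy"]]
def ray(n,uv,z):
    c,R,f=cam(n); uv=np.atleast_2d(uv).astype(float)
    d=np.c_[(uv-[c["cx"],c["cy"]])/f,np.ones(len(uv))]@R.T
    return c["eye"]+d*((z-c["eye"][2])/d[:,2:])
E
python3 - <<'E'
from h import *
o=bot.get_obs()
for n in("side","top"): print(n,proj(n,[o["tool_pos"],[0,0,0]]))
t=cv2.imread("pics/top0.png")[160:270,150:340]; cv2.imwrite("pics/t1.png",cv2.resize(t,None,fx=4,fy=4,interpolation=cv2.INTER_CUBIC))
t=cv2.imread("pics/side0.png")[140:275,190:330]; cv2.imwrite("pics/s1.png",cv2.resize(t,None,fx=4,fy=4,interpolation=cv2.INTER_CUBIC))
E
```

```text
side [[ 94.48955749 300.02692062]
 [ 98.48689309 228.10921651]]
top [[434.83655532 361.61641878]
 [241.1338482  391.98149854]]
```

View pics/t1.png

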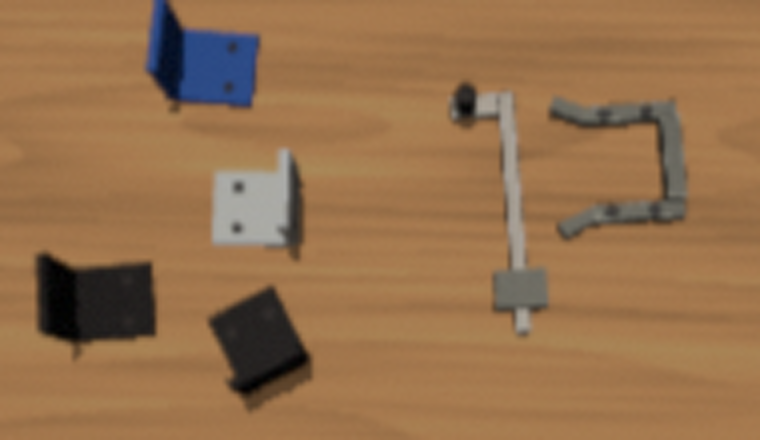

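View pics/s1.png

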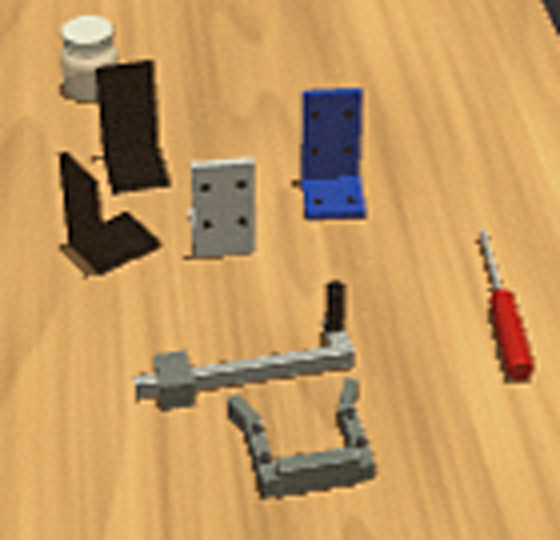

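```bash
python3 - <<'E'
from h import *
np.set_printoptions(precision=1,suppress=True)
T=lambda p:np.array(p)/4+[150,160]-0.375
S=lambda p:np.array(p)/4+[190,140]-0.375
def sh(k,n,uv,z): print(k,ray(n,uv,z)[:, :2].tolist() if 0 else ray(n,uv,z)[:,:2].round(1).tolist())
sh("bar ends top z21","top",T([[506,93],[523,333]]),21)
sh("rail: outer stop corners z30","top",T([[676,100],[686,217]]),30)
sh("flare tips inner z20","top",T([[552,115],[559,226]]),20)
sh("rail inner bends z20","top",T([[602,123],[608,207]]),20)
sh("stop inner corners z30","top",T([[658,120],[665,204]]),30)
sh("guide corners z28","top",T([[494,270],[546,268],[548,307],[495,311]]),28)
sh("pin z65 top","top",T([[465,91]]),65); sh("pin side","side",S([[335,284]]),65)
sh("bracket foot end z8","top",T([[214,172],[214,244]]),8)
sh("leg top outer z110","top",T([[290,150],[299,245]]),110)
sh("leg inner top","top",T([[280,150]]),110)
sh("side bottom outer z0","side",S([[193,256],[253,255]]),0)
sh("side top outer z110","side",S([[193,165],[255,163]]),110)
E
```

```text
bar ends top z21 [[650.2, -92.1], [454.2, -109.8]]
rail: outer stop corners z30 [[646.4, -230.5], [550.2, -238.7]]
flare tips inner z20 [[633.0, -130.2], [541.4, -137.3]]
rail inner bends z20 [[627.5, -171.3], [558.1, -176.8]]
stop inner corners z30 [[629.3, -215.8], [560.3, -221.8]]
guide corners z28 [[503.3, -85.2], [506.1, -126.8], [474.9, -129.0], [470.5, -86.8]]
pin z65 top [[641.0, -57.8]]
pin side [[637.1, -55.7]]
bracket foot end z8 [[579.7, 145.6], [520.3, 142.4]]
leg top outer z110 [[581.1, 74.7], [508.6, 64.7]]
leg inner top [[580.9, 82.3]]
side bottom outer z0 [[517.9, 76.6], [576.2, 70.9]]
side top outer z110 [[522.0, 77.0], [579.8, 72.8]]
```

Bracket candidates (top view): grey (213,211), blue (202,176), black (173,235), black (215,246). The grey one is the aluminium bracket. It shows a bright upright leg facing the pocket with its foot to +y, and the crop confirms it. The jig origin is about (594,-220.5), yaw about 1.657, and the pin is at about (639.5,-58), close to shut. I'm moving above the pin.

>>> {"method": "jog_arm", "body": {"targets": [{"xyz":[0,0,0],"spin":0.95},{"xyz":[0,0,0],"spin":0.95},{"xyz":[0.55,-0.42,0],"spin":0},{"xyz":[0.55,-0.42,0],"spin":0},{"xyz":[0.55,-0.42,0],"spin":0},{"xyz":[0.55,-0.42,0],"spin":0},{"xyz":[0.55,-0.42,0],"spin":0},{"xyz":[0.55,-0.42,0],"spin":0},{"xyz":[0.55,-0.42,0],"spin":0},{"xyz":[0.55,-0.42,0],"spin":0}], "gripper": 100}}

```text
time: 1.35
tool_pos: [471.9, -205.2, 226.5]
tcp_rot: [-3.142, 0.0, 0.087]
contact_force: [0.9, -1.4, -0.2]
grip_width: 91.9
finger_force: 0.0
```

>>> {"method": "jog_arm", "body": {"targets": [{"xyz":[0.56,-0.413,0],"spin":0},{"xyz":[0.56,-0.413,0],"spin":0},{"xyz":[0.56,-0.413,0],"spin":0},{"xyz":[0.565,-0.413,0],"spin":0},{"xyz":[0,0,0],"spin":0},{"xyz":[0,0,0.6],"spin":0},{"xyz":[0,0,0.6],"spin":0},{"xyz":[0,0,0.6],"spin":0},{"xyz":[0,0,0.45],"spin":0},{"xyz":[0,0,0.2],"spin":0}]}}

```text
time: 2.6
tool_pos: [636.4, -60.0, 28.4]
tcp_rot: [-3.141, 0.004, 0.086]
contact_force: [1.2, 0.3, 0.9]
grip_width: 91.7
finger_force: 0.0
```

>>> {"method": "jog_arm", "body": {"targets": [{"xyz":[0,0,0],"spin":0},{"xyz":[0,0,0],"spin":0},{"xyz":[0,0,0],"spin":0},{"xyz":[0,0,0],"spin":0},{"xyz":[0,0,0],"spin":0},{"xyz":[0,0,0],"spin":0},{"xyz":[0,0,0],"spin":0},{"xyz":[0,0,0],"spin":0},{"xyz":[0,0,0],"spin":0},{"xyz":[0,0,0],"spin":0}], "gripper": 0}}

```text
time: 3.85
tool_pos: [638.1, -57.7, 30.6]
tcp_rot: [-3.139, 0.001, 0.087]
contact_force: [-1.1, 6.7, 0.9]
grip_width: 17.6
finger_force: 30.0
```

>>> {"method": "jog_arm", "body": {"targets": [{"xyz":[-0.1,0,0],"spin":0},{"xyz":[-0.25,0,0],"spin":0},{"xyz":[-0.25,0,0],"spin":0},{"xyz":[-0.25,0,0],"spin":0},{"xyz":[-0.25,0,0],"spin":0},{"xyz":[-0.2,0,0],"spin":0},{"xyz":[-0.1,0,0],"spin":0},{"xyz":[-0.08,0,0],"spin":0},{"xyz":[-0.05,0,0],"spin":0},{"xyz":[0,0,0],"spin":0}]}}

```text
time: 5.1
tool_pos: [522.7, -68.8, 31.0]
tcp_rot: [3.141, -0.013, 0.085]
contact_force: [22.6, 13.6, -16.3]
grip_width: 17.5
finger_force: 30.0
```

>>> {"method": "jog_arm", "body": {"targets": [{"xyz":[0.04,0,0],"spin":0},{"xyz":[0,0,0],"spin":0},{"xyz":[0,0,0],"spin":0},{"xyz":[0,0,0],"spin":0},{"xyz":[0,0,0],"spin":0},{"xyz":[0,0,-0.3],"spin":0},{"xyz":[0,0,-0.5],"spin":0},{"xyz":[0,0,-0.5],"spin":0},{"xyz":[0,0,-0.4],"spin":0},{"xyz":[0,0,0],"spin":0}], "gripper": 100}}

```text
time: 6.35
tool_pos: [520.9, -70.3, 169.2]
tcp_rot: [3.139, -0.005, 0.087]
contact_force: [0.8, 0.4, -1.2]
grip_width: 91.7
finger_force: 0.0
```

```bash
python3 - <<'E'
from h import *
t=bot.capture("top")[150:275,150:340]; s=bot.capture("side")[150:275,190:330]
a=cv2.resize(t,None,fx=2.3,fy=2.3,interpolation=2);b=cv2.resize(s,None,fx=2.3,fy=2.3,interpolation=2)
cv2.imwrite("pics/c2.png",np.hstack([a,b]))
print(bot.get_obs()["tool_pos"])
E
```

```text
[519.17685761 -69.77288114 166.25410873]
```

View pics/c2.png

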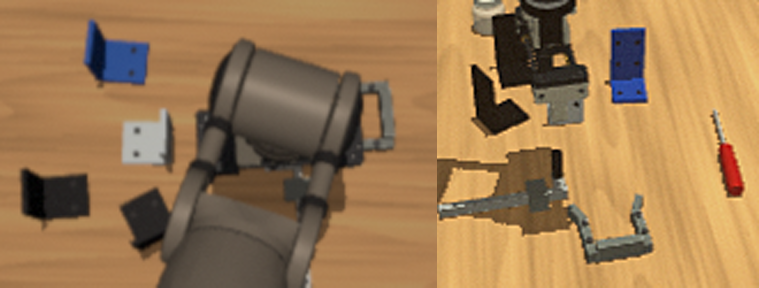

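>>> {"method": "jog_arm", "body": {"targets": [{"xyz":[0.117,-0.486,0],"spin":0},{"xyz":[0.117,-0.486,0],"spin":0},{"xyz":[0.117,-0.486,0],"spin":0},{"xyz":[0.117,-0.486,0],"spin":0},{"xyz":[0.117,-0.486,0],"spin":0},{"xyz":[0,0,0],"spin":0},{"xyz":[0,0,0],"spin":0},{"xyz":[0,0,0.4],"spin":0},{"xyz":[0,0,0.4],"spin":0},{"xyz":[0,0,0.2],"spin":0}], "gripper": 0}}

```text
time: 7.7
tool_pos: [548.3, 126.4, 84.8]
tcp_rot: [3.141, 0.003, 0.085]
contact_force: [0.6, -0.1, -0.3]
grip_width: 1.0
finger_force: 0.0
```

>>> {"method": "jog_arm", "body": {"targets": [{"xyz":[0,0.1,0],"spin":0},{"xyz":[0,0.1,0],"spin":0},{"xyz":[0,0.1,0],"spin":0},{"xyz":[0,0.1,0],"spin":0},{"xyz":[0,0.1,0],"spin":0},{"xyz":[0,0.1,0],"spin":0},{"xyz":[0,0.1,0],"spin":0},{"xyz":[0,0,0],"spin":0},{"xyz":[0,0,0],"spin":0},{"xyz":[0,0,0],"spin":0}]}}

```text
time: 8.95
tool_pos: [554.2, 72.4, 86.7]
tcp_rot: [3.142, -0.0, 0.087]
contact_force: [0.4, 0.4, 0.7]
grip_width: 0.2
finger_force: 0.1
```

```bash
python3 - <<'E'
from h import *
s=bot.capture("side")[140:275,190:330]
cv2.imwrite("pics/c3.png",cv2.resize(s,None,fx=4,fy=4,interpolation=2))
print(bot.get_obs()["tool_pos"])
E
```

```text
[554.17436688  72.35976271  86.68851775]
```

View pics/c3.png

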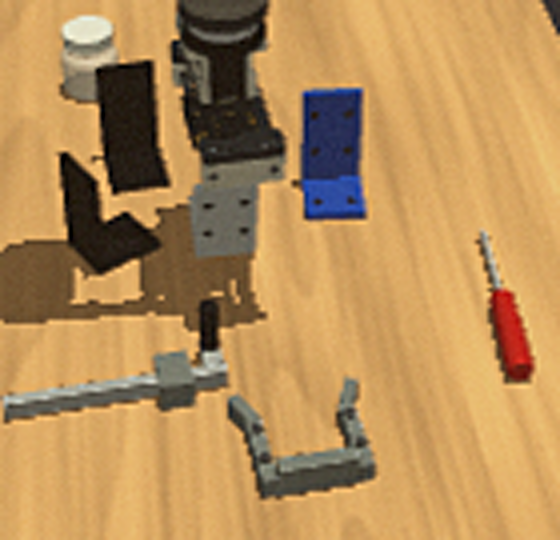

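The grey leg is leaning: its face now spans rows 183–255 in the crop, against 160–256 before. The bar is open, so I'll keep pushing.

>>> {"method": "jog_arm", "body": {"targets": [{"xyz":[0,0.1,0],"spin":0},{"xyz":[0,0.1,0],"spin":0},{"xyz":[0,0.1,0],"spin":0},{"xyz":[0,0.1,0],"spin":0},{"xyz":[0,0,0],"spin":0},{"xyz":[0,0,0],"spin":0},{"xyz":[0,0,0],"spin":0},{"xyz":[0,0,-0.5],"spin":0},{"xyz":[0,-0.3,-0.5],"spin":0},{"xyz":[0,-0.3,-0.2],"spin":0}]}}

```text
time: 10.25
tool_pos: [553.8, 88.7, 185.3]
tcp_rot: [3.141, -0.004, 0.086]
contact_force: [0.2, 0.3, 0.0]
grip_width: 0.6
finger_force: 0.0
```

```bash
python3 - <<'E'
from h import *
t=bot.capture("top");s=bot.capture("side"); cv2.imwrite("pics/t4f.png",t)
a=cv2.resize(t[150:275,150:340],None,fx=2.1,fy=2.1,interpolation=2);b=cv2.resize(s[150:275,190:330],None,fx=2.1,fy=2.1,interpolation=2)
cv2.imwrite("pics/c4.png",np.hstack([a,b])); cv2.imwrite("pics/s4f.png",s)
print(bot.get_obs()["tool_pos"])
E
```

```text
[553.58062548  90.17165699 184.94105564]
```

View pics/c4.png

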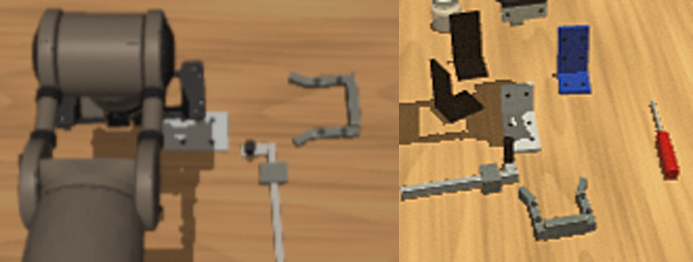

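```bash
python3 - <<'E'
from h import *
np.set_printoptions(precision=1,suppress=True)
t=cv2.imread("pics/t4f.png");s=cv2.imread("pics/s4f.png")
print("toe top z8",ray("top",[[258.4,202.9],[258.4,221.6]],8)[:,:2])
print("toe side z8",ray("side",[[239.5,221.5],[257.5,221]],6)[:,:2])
print("foot top side z70",ray("side",[[239.5,189.5],[254.2,189.2]],70)[:,:2])
def mk(im,x0,x1,y0,y1):
    h=cv2.cvtColor(im,cv2.COLOR_BGR2HSV); m=((h[...,1]<60)&(h[...,2]>90)).astype(np.uint8)
    q=np.zeros_like(m);q[y0:y1,x0:x1]=m[y0:y1,x0:x1];return q
for n,im,b in(("top",t,(225,262,200,225)),("side",s,(234,262,186,224))):
    q=mk(im,*b); print(n)
    for r in range(b[2],b[3]):
        c=np.where(q[r])[0]
        if len(c): print(r,c.min(),c.max(),len(c),end=" | ")
E
```

```text
toe top z8 [[584.  -35.7]
 [522.3 -37.5]]
toe side z8 [[515.5 -33.6]
 [581.6 -39. ]]
foot top side z70 [[526.6  75.4]
 [582.2  70.3]]
top
201 225 225 1 | 203 248 257 10 | 204 248 258 11 | 205 248 258 11 | 206 230 258 16 | 207 228 258 25 | 208 228 258 29 | 209 228 258 31 | 210 228 258 31 | 211 228 258 31 | 212 228 258 31 | 213 228 258 31 | 214 229 258 30 | 215 229 258 30 | 216 229 258 26 | 217 229 258 23 | 218 229 258 23 | 219 229 258 28 | 220 228 258 31 | 221 251 257 7 | side
189 252 253 2 | 190 241 253 13 | 191 238 252 15 | 192 239 253 15 | 193 239 253 15 | 194 239 252 11 | 195 239 253 11 | 196 239 253 13 | 197 239 253 15 | 198 239 253 15 | 199 239 253 15 | 200 239 253 15 | 201 239 252 14 | 202 239 253 15 | 203 239 253 15 | 204 239 254 16 | 205 239 254 16 | 206 240 254 15 | 207 240 254 15 | 208 240 254 13 | 209 240 254 13 | 210 240 255 16 | 211 240 255 16 | 212 240 255 16 | 213 241 255 15 | 214 241 255 15 | 215 245 256 12 | 216 245 256 11 | 217 245 256 12 | 218 244 256 13 | 219 244 256 13 | 220 244 256 13 | 221 244 256 13 | 222 245 250 6 |
```

>>> {"method": "jog_arm", "body": {"targets": [{"xyz":[-0.03,0.26,0],"spin":0},{"xyz":[0,0,0],"spin":0},{"xyz":[0,0,0],"spin":0},{"xyz":[0,0,0.4],"spin":0},{"xyz":[0,0,0.5],"spin":0},{"xyz":[0,0,0.5],"spin":0},{"xyz":[0,0,0.35],"spin":0},{"xyz":[0,0,0.18],"spin":0},{"xyz":[0,0,0],"spin":0},{"xyz":[0,0,0],"spin":0}], "gripper": 100}}

```text
time: 11.6
tool_pos: [553.1, 67.2, 29.4]
tcp_rot: [3.141, -0.002, 0.087]
contact_force: [-1.4, 0.3, 0.3]
grip_width: 91.2
finger_force: 0.0
```

>>> {"method": "jog_arm", "body": {"targets": [{"xyz":[0,0,0],"spin":0},{"xyz":[0,0,0],"spin":0},{"xyz":[0,0,0],"spin":0},{"xyz":[0,0,0],"spin":0},{"xyz":[0,0,0],"spin":0},{"xyz":[0,0,0],"spin":0},{"xyz":[0,0,0],"spin":0},{"xyz":[0,0,0],"spin":0},{"xyz":[0,0,0],"spin":0},{"xyz":[0,0,0],"spin":0}], "gripper": 0}}

```text
time: 12.85
tool_pos: [552.2, 67.1, 28.3]
tcp_rot: [3.142, 0.0, 0.087]
contact_force: [-0.6, -0.1, -0.3]
grip_width: 7.9
finger_force: 30.0
```

```bash
python3 - <<'E'
from h import *
t=bot.capture("top");s=bot.capture("side")
a=cv2.resize(t[190:250,225:335],None,fx=4,fy=4,interpolation=2);b=cv2.resize(s[175:275,225:305],None,fx=4,fy=4,interpolation=2)
c=np.zeros((400,760,3),np.uint8);c[:240,:440]=a;c[:,440:]=b
cv2.imwrite("pics/c5.png",c)
print(bot.get_obs()["tool_pos"])
E
```

```text
[552.20941268  67.11455352  28.26080998]
```

View pics/c5.png

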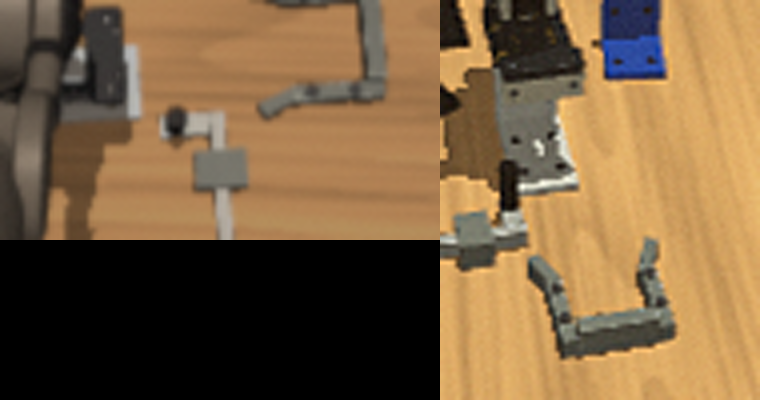

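```bash
python3 - <<'E'
from h import *
T=lambda p:np.array(p)/4+[225,190]-.375
S=lambda p:(np.array(p)-[440,0])/4+[225,175]-.375
th=.086;X=np.array([-np.sin(th),np.cos(th)]);Y=np.array([-np.cos(th),-np.sin(th)]);O=np.array([594.5,-220.5])
def sh(k,n,uv,z):
    p=ray(n,uv,z)[:,:2]; print(k,p.round(1).tolist(),"jig",np.c_[(p-O)@X,(p-O)@Y].round(1).tolist())
sh("toe","top",T([[135,45],[142,118]]),8)
sh("toe right s","side",S([[578,186]]),0)
sh("lower rail inner: bend, stop","top",T([[302,86],[360,84]]),20)
sh("rails inner bends side z20","side",S([[557,290],[642,280]]),20)
sh("stop inner top corners side","side",S([[579,320],[661,311]]),30)
sh("stop outer top corners side","side",S([[563,338],[674,322]]),30)
p=np.array([bot.get_obs()["tool_pos"][:2]]);print("tcp jig",(p-O)@X,(p-O)@Y)
E
```

```text
toe [[590.8, -35.5], [530.5, -42.9]] jig [[184.7, -12.2], [182.4, 48.5]]
toe right s [[588.2, -33.9]] jig [[186.5, -9.8]]
lower rail inner: bend, stop [[558.8, -172.0], [561.8, -219.1]] jig [[51.4, 31.4], [4.2, 32.5]]
rails inner bends side z20 [[552.7, -182.4], [625.6, -179.4]] jig [[41.6, 38.4], [38.3, -34.5]]
stop inner top corners side [[565.9, -227.7], [634.1, -225.8]] jig [[-4.7, 29.1], [-8.7, -39.0]]
stop outer top corners side [[550.8, -245.6], [642.7, -239.1]] jig [[-21.3, 45.7], [-22.7, -46.4]]
tcp jig [290.18411924] [17.42992004]
```

>>> {"method": "jog_arm", "body": {"targets": [{"xyz":[0.1,0,0],"spin":0},{"xyz":[0.13,0,0],"spin":0},{"xyz":[0,0.1,0],"spin":0},{"xyz":[0,0.2,0],"spin":0},{"xyz":[0,0.25,0],"spin":0},{"xyz":[0,0.25,0],"spin":0},{"xyz":[0,0.25,0],"spin":0},{"xyz":[0,0.15,0],"spin":0},{"xyz":[0,0,0],"spin":0},{"xyz":[0,0,0],"spin":0}]}}

```text
time: 14.2
tool_pos: [578.8, -26.8, 28.3]
tcp_rot: [3.141, 0.0, 0.087]
contact_force: [-0.0, -0.2, -0.2]
grip_width: 7.7
finger_force: 30.0
```

```bash
python3 - <<'E'
from h import *
t=bot.capture("top");s=bot.capture("side")
a=cv2.resize(t[180:240,235:335],None,fx=4,fy=4,interpolation=2);b=cv2.resize(s[185:275,230:310],None,fx=4,fy=4,interpolation=2)
c=np.zeros((360,720,3),np.uint8);c[:240,:400]=a;c[:,400:]=b
cv2.imwrite("pics/c6.png",c)
o=bot.get_obs();print(o["tool_pos"],o["contact_force"])
E
```

```text
[578.83281839 -26.43500531  28.28790225] [ 0.21463013 -0.21085515 -0.45454329]
```

View pics/c6.png

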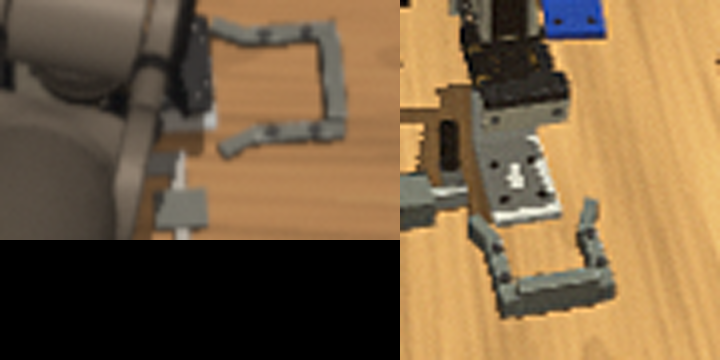

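```bash
python3 - <<'E'
from h import *
S=lambda p:(np.array(p)-[400,0])/4+[230,185]-.375
T=lambda p:np.array(p)/4+[235,180]-.375
th=.086;X=np.array([-np.sin(th),np.cos(th)]);Y=np.array([-np.cos(th),-np.sin(th)]);O=np.array([594.5,-220.5])
def sh(k,n,uv,z):
    p=ray(n,uv,z)[:,:2]; q=np.c_[(p-O)@X,(p-O)@Y]; print(k,q.round(1).tolist(),"mid",q.mean(0).round(1))
sh("toe","side",S([[495,223],[561,217]]),0)
sh("bends","side",S([[498,250],[584,240]]),20)
sh("stop inner","side",S([[518,280],[601,270]]),30)
sh("stop outer","side",S([[503,298],[614,285]]),30)
sh("toe lower corner top","top",T([[216,127]]),8)
sh("rail lower","top",T([[272,127]]),20)
E
```

```text
toe [[92.8, 30.3], [88.2, -28.0]] mid [90.5  1.2]
bends [[41.4, 37.6], [37.9, -36.2]] mid [39.7  0.7]
stop inner [[-4.5, 29.9], [-7.6, -39.3]] mid [-6.1 -4.7]
stop outer [[-21.3, 45.7], [-25.9, -45.6]] mid [-23.6   0.1]
toe lower corner top [[87.8, 28.3]] mid [87.8 28.3]
rail lower [[43.4, 32.7]] mid [43.4 32.7]
```

Side view: the toe edge (crop (495,223)–(561,217)) is centred between the flares at about jig x=90, within 1–2 mm. I'm advancing into the pocket.

>>> {"method": "jog_arm", "body": {"targets": [{"xyz":[0,0.1,0],"spin":0},{"xyz":[0,0.12,0],"spin":0},{"xyz":[0,0.12,0],"spin":0},{"xyz":[0,0.12,0],"spin":0},{"xyz":[0,0.12,0],"spin":0},{"xyz":[0,0.12,0],"spin":0},{"xyz":[0,0.12,0],"spin":0},{"xyz":[0,0.1,0],"spin":0},{"xyz":[0,0,0],"spin":0},{"xyz":[0,0,0],"spin":0}]}}

```text
time: 15.55
tool_pos: [585.3, -100.3, 28.3]
tcp_rot: [3.141, -0.0, 0.087]
contact_force: [0.4, 0.0, -1.3]
grip_width: 7.8
finger_force: 30.0
```

>>> {"method": "jog_arm", "body": {"targets": [{"xyz":[0,0.04,0],"spin":0},{"xyz":[0,0.04,0],"spin":0},{"xyz":[0,0.03,0],"spin":0},{"xyz":[0,0.02,0],"spin":0},{"xyz":[0,0,0],"spin":0},{"xyz":[0,0,0],"spin":0},{"xyz":[0,0,0],"spin":0},{"xyz":[0,0,0],"spin":0},{"xyz":[0,0,0],"spin":0},{"xyz":[0,0,0],"spin":0}]}}

```text
time: 16.8
tool_pos: [586.2, -110.6, 28.3]
tcp_rot: [3.142, 0.0, 0.087]
contact_force: [-0.2, 0.0, -1.0]
grip_width: 7.6
finger_force: 30.0
```

>>> {"method": "jog_arm", "body": {"targets": [{"xyz":[0,0.02,0],"spin":0},{"xyz":[0,0.02,0],"spin":0},{"xyz":[0,0.02,0],"spin":0},{"xyz":[0,0,0],"spin":0},{"xyz":[0,0,0],"spin":0},{"xyz":[0,0,0],"spin":0},{"xyz":[0,0,0],"spin":0},{"xyz":[0,0,0],"spin":0},{"xyz":[0,0,0],"spin":0},{"xyz":[0,0,0],"spin":0}]}}

```text
time: 18.05
tool_pos: [586.4, -114.7, 28.4]
tcp_rot: [-3.141, 0.0, 0.087]
contact_force: [-1.3, 5.0, 0.2]
grip_width: 7.8
finger_force: 30.0
```

>>> {"method": "jog_arm", "body": {"targets": [{"xyz":[0,0.02,0],"spin":0},{"xyz":[0,0.02,0],"spin":0},{"xyz":[0,0,0],"spin":0},{"xyz":[0,0,0],"spin":0},{"xyz":[0,0,0],"spin":0},{"xyz":[0,0,0],"spin":0},{"xyz":[0,0,0],"spin":0},{"xyz":[0,0,0],"spin":0},{"xyz":[0,0,0],"spin":0},{"xyz":[0,0,0],"spin":0}]}}

```text
time: 19.3
tool_pos: [586.1, -114.9, 28.8]
tcp_rot: [-3.137, 0.002, 0.088]
contact_force: [-3.0, 16.7, 6.7]
grip_width: 7.8
finger_force: 30.0
```

>>> {"method": "jog_arm", "body": {"targets": [{"xyz":[0,0,0],"spin":0},{"xyz":[0,0,0],"spin":0},{"xyz":[0,0,0],"spin":0},{"xyz":[0,0,0],"spin":0},{"xyz":[0,0,0],"spin":0},{"xyz":[0,0,-0.3],"spin":0},{"xyz":[0,0,-0.5],"spin":0},{"xyz":[0,0,-0.5],"spin":0},{"xyz":[0,0,0],"spin":0},{"xyz":[0,0,0],"spin":0}], "gripper": 100}}

```text
time: 20.55
tool_pos: [586.4, -118.5, 131.6]
tcp_rot: [-3.141, 0.001, 0.087]
contact_force: [0.4, 0.6, -0.2]
grip_width: 92.0
finger_force: 0.0
```

>>> {"method": "jog_arm", "body": {"targets": [{"xyz":[-0.25,-0.23,0],"spin":0},{"xyz":[-0.25,-0.23,0],"spin":0},{"xyz":[-0.255,-0.23,0],"spin":0},{"xyz":[0,0,0],"spin":0},{"xyz":[0,0,0.4],"spin":0},{"xyz":[0,0,0.5],"spin":0},{"xyz":[0,0,0.25],"spin":0},{"xyz":[0,0,0.1],"spin":0},{"xyz":[0,0,0],"spin":0},{"xyz":[0,0,0],"spin":0}]}}

```text
time: 21.8
tool_pos: [522.7, -69.1, 33.0]
tcp_rot: [3.141, -0.001, 0.087]
contact_force: [0.0, -0.1, -0.0]
grip_width: 92.0
finger_force: 0.0
```

>>> {"method": "jog_arm", "body": {"targets": [{"xyz":[0,0,0],"spin":0},{"xyz":[0,0,0],"spin":0},{"xyz":[0,0,0],"spin":0},{"xyz":[0,0,0],"spin":0},{"xyz":[0,0,0],"spin":0},{"xyz":[0,0,0],"spin":0},{"xyz":[0,0,0],"spin":0},{"xyz":[0,0,0],"spin":0},{"xyz":[0,0,0],"spin":0},{"xyz":[0,0,0],"spin":0}], "gripper": 0}}

```text
time: 23.05
tool_pos: [521.9, -68.7, 32.3]
tcp_rot: [-3.142, 0.0, 0.087]
contact_force: [0.2, 1.6, 0.2]
grip_width: 17.3
finger_force: 30.0
```

Gripped the pin. I'm sliding it shut (120 mm), with a small overtravel to reach the stop.

>>> {"method": "jog_arm", "body": {"targets": [{"xyz":[0.1,0,0],"spin":0},{"xyz":[0.25,0,0],"spin":0},{"xyz":[0.25,0,0],"spin":0},{"xyz":[0.25,0,0],"spin":0},{"xyz":[0.25,0,0],"spin":0},{"xyz":[0.2,0,0],"spin":0},{"xyz":[0.1,0,0],"spin":0},{"xyz":[0.08,0,0],"spin":0},{"xyz":[0,0,0],"spin":0},{"xyz":[0,0,0],"spin":0}]}}

```text
time: 24.3
tool_pos: [640.3, -57.4, 32.3]
tcp_rot: [-3.14, -0.001, 0.087]
contact_force: [1.0, 4.4, 1.2]
grip_width: 17.6
finger_force: 30.0
```

>>> {"method": "jog_arm", "body": {"targets": [{"xyz":[0.03,0,0],"spin":0},{"xyz":[0.02,0,0],"spin":0},{"xyz":[0,0,0],"spin":0},{"xyz":[0,0,0],"spin":0},{"xyz":[0,0,0],"spin":0},{"xyz":[0,0,0],"spin":0},{"xyz":[0,0,0],"spin":0},{"xyz":[0,0,0],"spin":0},{"xyz":[0,0,0],"spin":0},{"xyz":[0,0,0],"spin":0}]}}

```text
time: 25.55
tool_pos: [641.4, -57.3, 32.2]
tcp_rot: [-3.14, 0.006, 0.087]
contact_force: [-9.0, 3.1, 7.2]
grip_width: 17.1
finger_force: 30.0
```

>>> {"method": "jog_arm", "body": {"targets": [{"xyz":[0.025,0,0],"spin":0},{"xyz":[0,0,0],"spin":0},{"xyz":[0,0,0],"spin":0},{"xyz":[0,0,0],"spin":0},{"xyz":[0,0,0],"spin":0},{"xyz":[0,0,0],"spin":0},{"xyz":[0,0,0],"spin":0},{"xyz":[0,0,0],"spin":0},{"xyz":[0,0,0],"spin":0},{"xyz":[0,0,0],"spin":0}]}}

```text
time: 26.8
tool_pos: [641.4, -57.3, 32.1]
tcp_rot: [-3.139, 0.01, 0.087]
contact_force: [-16.4, 2.6, 11.5]
grip_width: 17.5
finger_force: 30.0
```

>>> {"method": "jog_arm", "body": {"targets": [{"xyz":[0,0,0],"spin":0},{"xyz":[0,0,0],"spin":0},{"xyz":[0,0,0],"spin":0},{"xyz":[0,0,0],"spin":0},{"xyz":[0,0,0],"spin":0},{"xyz":[0,0,-0.3],"spin":0},{"xyz":[0,0,-0.5],"spin":0},{"xyz":[0,0,-0.6],"spin":0},{"xyz":[0,0,-0.6],"spin":0},{"xyz":[0,0,0],"spin":0}], "gripper": 100}}

```text
time: 28.05
tool_pos: [648.1, -58.5, 197.3]
tcp_rot: [3.139, -0.009, 0.087]
contact_force: [0.4, 0.5, 0.0]
grip_width: 91.9
finger_force: 0.0
```

>>> {"method": "jog_arm", "body": {"targets": [{"xyz":[-0.4,-0.6,0],"spin":0},{"xyz":[-0.4,-0.6,0],"spin":0},{"xyz":[-0.4,-0.6,0],"spin":0},{"xyz":[-0.4,-0.6,0],"spin":0},{"xyz":[-0.4,-0.6,0],"spin":0},{"xyz":[0,0,0],"spin":0},{"xyz":[0,0,0],"spin":0},{"xyz":[0,0,0],"spin":0},{"xyz":[0,0,0],"spin":0},{"xyz":[0,0,0],"spin":0}]}}

```text
time: 29.3
tool_pos: [466.0, 166.6, 192.1]
tcp_rot: [3.141, 0.0, 0.086]
contact_force: [0.1, 1.0, 1.2]
grip_width: 92.0
finger_force: 0.0
```

```bash
python3 - <<'E'
from h import *
t=bot.capture("top");s=bot.capture("side")
a=cv2.resize(t[170:250,250:340],None,fx=4,fy=4,interpolation=2);b=cv2.resize(s[185:275,215:315],None,fx=4,fy=4,interpolation=2)
c=np.zeros((360,760,3),np.uint8);c[:320,:360]=a;c[:,360:]=b
cv2.imwrite("pics/c7.png",c)
E
```

```text
(no output)
```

View pics/c7.png

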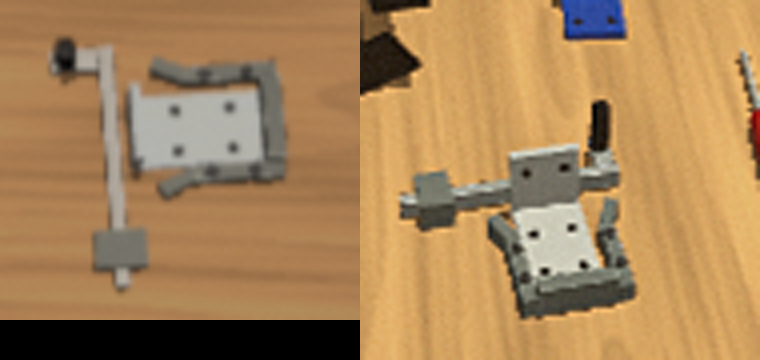

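The bracket lies flat in the pocket with its toe against the end stop (top crop x≈262). The bar is shut behind it with its pin back at (65,55), and the arm is clear.

```bash
python3 -c "
from plant import bot
print(bot.close_job())"
```

```text
the job is handed in; nothing more can be done
None
```

I opened the lock bar, tipped the bracket onto its long leg, slid it home against the end stop, shut the bar behind it and handed the job in at about 29 s; both stops were felt as force and the last picture agrees, but no verdict came back.

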